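# Line up two test pieces in the squaring stage

## Task

From the four-compartment wooden tray take the long plain bar and the stepped block and lay them end to end in the dark steel squaring stage for inspection: the bar fully home in the corner, flush against both the long and the short fence, and the stepped block upright, flush along the long fence with its tall end butted against the bar's free end. Leave the slotted bar and the short bar where they lie in the tray, and do not disturb the blower bulb, the lens cap or the tweezers.

Things in the scene. Friction and masses are not known exactly. Their poses are not given: they have to be found in the camera images.
- stage: Squaring stage, fixed, dark steel: plate 240 (x) x 130 (y) mm, 12 thick; origin under its centre. Long fence along the +y edge (inner face at y = 53 mm), short fence along the +x edge (inner face at x = 108 mm), both 12 mm thick, 24 mm high above the plate; the -x and -y edges are open. On the robot's left or right, its x axis roughly along the robot's +y.
- corner (a point): The inner corner of the stage: where the inner faces of the two fences meet on the plate's upper surface (12 mm above the table). Axes as the stage: the parts belong on its -x, -y side.
- tray: Dark wooden tray, fixed, 300 (x) x 200 (y) mm, 41 high, origin under its centre. Walls, floor and two crossing dividers (as high as the rim) are 6 mm thick: four compartments of 141 x 91 mm, centred at x = +-73.5, y = +-48.5 mm, one part in each, roughly along x; which lies where varies. The stage stands across from it, on the robot's other side.
- bar: Long plain bar, aluminium, 110 (x) x 32 (y) x 28 (z) mm, no slot or step, about 0.27 kg; origin at the centre of its underside.
- step: Stepped block, aluminium, 80 (x) x 32 (y) mm; its -x half is 16 mm high, its +x half 32 mm high, about 0.17 kg; origin at the centre of its underside, z up.
- step_face (a point): Point on the stepped block: the middle of the lower edge of its tall (+x) end face, 40 mm from the block's origin. Axes as the block.
- slotbar: Slotted bar, aluminium, 110 x 32 x 28 mm like the plain bar, with a slot 14 mm wide and 12 mm deep along its whole top; stays in the tray. Origin at the centre of its underside.
- shortbar: Short plain bar, aluminium, 66 x 32 x 28 mm; stays in the tray. Origin at the centre of its underside.
- bulb: Red blower bulb, loose, standing upright nozzle up, 52 mm diameter, 85 mm high, light and easily knocked; between the tray and the stage. Origin at the centre of its underside.
- lenscap: Black lens cap, loose disc, 60 mm diameter, 12 mm high; between the tray and the stage. Origin at the centre of its underside.
- tweezers: Steel tweezers, loose, lying flat on the table beyond the work, 120 mm long (x), 22 mm wide, 8 mm high. Origin under the centre.
- lampbox: Black lamp controller, fixed, 100 (x) x 90 (y) x 85 (z) mm, at the far side midway; a gooseneck rises from the far half of its top to 0.18 m and bends away beyond the box. Origin under the centre.
Mind the look-alikes: they are no part of the job. Leave any green look-alike of the bar alone.

How it is judged:
By the outcome, as a careful person would: the job done as asked, in the order asked, and still so for the second after the job is handed in, with the robot touching nothing.
It also fails if it takes over 72 s, if anything falls off the work surface, if the arm or the gripper's body presses on something with over 40 N, if the wrist force passes 120 N, or if a joint passes its speed limit or range.

## Robot

A 6-joint arm with a two-finger parallel gripper is mounted at the origin on the work surface. World frame = base frame: x ahead of the robot, y to its left, z up, the work surface at z = 0. Lengths are in mm, angles in rad, forces in N, time in s.
With the tool pointing down it reaches from about 350 to 875 mm from the base axis. Payload 4.2 kg.
Tool frame: the origin (TCP) lies midway between the tips of the shut fingers; the grasp point (between the pads) lies 19 mm behind it; z points along the fingers, y is the line along which they close (so a half turn about z gives the same grasp; the last joint's range is limited). The gripper opens to 85 mm and grips with 20 to 120 N. Pads are 22 mm wide; open, the fingers measure 114 mm over their backs; the gripper's body (76 mm by 85 mm) begins 54 mm behind the grasp point. The pads swing forward as they close: fully open they stand 13 mm farther back than shut.
Start: joints at [1.422, 0.385, 0.008, 0, -1.194, -0.259], TCP at [247.836, 573.739, 231.312] pointing down, gripper open.
Joint ranges: [-3.14, 3.14], [-1.21, 2.06], [-1.07, 1.41], [-3.16, 2.05], [-2.99, -0.16], [-3.1, 3.1]. Speed limits (rad/s): [2.79, 2.79, 3.14, 3.14, 3.14, 3.14].

## Interface

Orientations are given as a 3x3 rotation matrix whose columns are the frame's x, y, z axes.
In Python, from plant import * gives the robot as it stands.
- The arm moves only by the tool carry_out, never from a script. Its argument "plan" is one flat list of numbers, 5 for each row, row after row: the shift along the tool's x, y, z in mm, then the turn about the tool's z in degrees, then the closure, from -1 (fully open) to 1 (shut), so that 0 is half open. In form: [x, y, z, spin, claw, x, y, z, spin, claw, ...]. A call has 1 to 8 rows; each row shifts and turns the commanded pose from where the row before left it, along the tool's axes as they then stand; what a row does not reach is not made up. A row lasts 1/12 s, in which the tool goes at most 41.7 mm and 7.16 degrees, less where a joint would pass 70% of its speed; a pose out of reach is approached as far as the arm can. A call is refused whole if a number of a shift passes 41.7 or a number of a turn 7.16, either way. A call with a gripper value outside its range is refused whole. The fingers move at their own pace and stop on an object; "squeeze" is the grip in N (left out, the last holds). Time passes only in rows, so rows that do not move let the fingers close. It gives the time, the measured TCP pose, the force, the opening and the grip force at its end, in the units of the state.
- observe(): the state, without advancing time (a new reading comes with each control period).
- read_camera(name): name is "scene" or "top" or "wrist"; returns a dict with "frame" (420x560x3 uint8, red, green, blue), "vfov" (degrees; the focal length in pixels is half the picture's height over the tangent of half this angle, whatever the lens; pixels are square), "cx", "cy" (the principal point, pixels), "D" ([k1, k2, p1, p2, k3] as OpenCV has them; the pictures are not rectified), "cam_to_world" (4x4, takes a point from camera to world coordinates); the wrist camera has in their place "tool_from_camera" (4x4, takes a point from camera to tool coordinates, whose origin is the TCP and whose axes are the flange's). Camera axes: x right, y up, looking along -z (the intrinsics and any distortion apply to the point x, -y, -z); pixel columns grow to the right and rows downward; lengths in mm; the calibration is good to about 2 mm. A picture is of the moment at which its call begins: read the wrist's pose just before it. There is no depth.
- sign_off(): hands the job in; it is judged then, once.
The state is a dict: "clock": time; "qpos": joint angles; "joint_velocities": joint speeds; "tau": joint torques, N m; "ee_pos": TCP position; "tcp_rot": TCP orientation; "force": force on the tool from outside, world axes, zero at the start; "wrist_torque": the same for the moment, N m; "finger_gap": finger opening in mm; "finger_force": force on a finger pad.
Only numpy, scipy, OpenCV 4.12 (cv2) and the standard library are available. Lean on these libraries where they do the work, as an engineer would, in place of code of your own. Each camera call takes 0.05 s, during which the arm holds its last target. There are 200 camera calls.

## Working session

There is one attempt and no reset: what is moved stays moved. The work goes in short steps, Python scripts to look and compute and a tool call to move; the robot and the scene stay as the last step left them, time stands still between calls to the robot, and variables do not carry over. Pictures are saved under pics/ and viewed, at most 10 in all, crops included, and the job is handed in when it is done.

Besides the shell and the picture viewer there is one more tool, called in YAML: its name, and indented under it one key for each argument. carry_out: Moves the arm, as the interface text tells. Its arguments: {"type":"object","properties":{"plan":{"type":"array","items":{"type":"number"}},"squeeze":{"type":"number"}},"required":["plan"]}

```bash
mkdir -p pics; ls; python3 - <<'E'
from plant import *
import cv2
s=observe();print({k:(v if not hasattr(v,'round') else v) for k,v in s.items()})
for n in("top","scene"):
    c=read_camera(n);cv2.imwrite(f"pics/{n}0.png",c["frame"][:,:,::-1]);print({k:v for k,v in c.items() if k!="frame"})
E
```

```text
pics
{'clock': 0.0, 'qpos': array([ 1.42160786e+00,  3.85569420e-01,  6.61187988e-03, -4.99622476e-04,
       -1.19398608e+00, -2.58565295e-01]), 'joint_velocities': array([ 0.00090739,  0.00041927, -0.00045035,  0.00117056, -0.00188082,
       -0.00191427]), 'tau': array([ 1.54796377e-03, -3.92292488e+01,  1.88398272e+01,  4.18598548e+00,
       -4.54592344e-03, -7.16492679e-06]), 'ee_pos': array([247.61301486, 573.21947759, 230.20826258]), 'tcp_rot': array([[ 9.17940803e-01, -3.96716619e-01, -7.78567738e-04],
       [-3.96717370e-01, -9.17938510e-01, -2.05434515e-03],
       [ 1.00315552e-04,  2.19463858e-03, -9.99997587e-01]]), 'force': array([-0.22353791,  1.02274937, -0.1538778 ]), 'wrist_torque': array([ 0.02977495, -0.03410622, -0.01618057]), 'finger_force': 0.0, 'finger_gap': 85.88421193598005}
{'vfov': 43.17111703380522, 'cx': 277.53035735207027, 'cy': 211.25158896322236, 'D': array([0.00752574, 0.        , 0.        , 0.        , 0.        ]), 'cam_to_world': array([[-3.20849219e-03,  9.85315848e-01, -1.70711407e-01,
         3.00908440e+02],
       [-9.99972803e-01, -2.02766988e-03,  7.09097113e-03,
         1.15654534e+02],
       [ 6.64069985e-03,  1.70729516e-01,  9.85295556e-01,
         1.56938967e+03],
       [ 0.00000000e+00,  0.00000000e+00,  0.00000000e+00,
         1.00000000e+00]])}
{'vfov': 48.41304092333981, 'cx': 273.89078223145776, 'cy': 207.69636337380427, 'D': array([-0.04138404,  0.        ,  0.        ,  0.        ,  0.        ]), 'cam_to_world': array([[-6.87853006e-01, -4.13312470e-01,  5.96683370e-01,
         1.23214876e+03],
       [ 7.25554468e-01, -3.68060670e-01,  5.81465439e-01,
         7.65690364e+02],
       [-2.07112362e-02,  8.32889035e-01,  5.53052348e-01,
         6.68556308e+02],
       [ 0.00000000e+00,  0.00000000e+00,  0.00000000e+00,
         1.00000000e+00]])}
```

```bash
python3 - <<'E'
import cv2
a=cv2.imread("pics/top0.png");cv2.imwrite("pics/top0b.png",cv2.resize(a,(800,600),interpolation=cv2.INTER_CUBIC))
E
```

```text
(no output)
```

View pics/top0b.png

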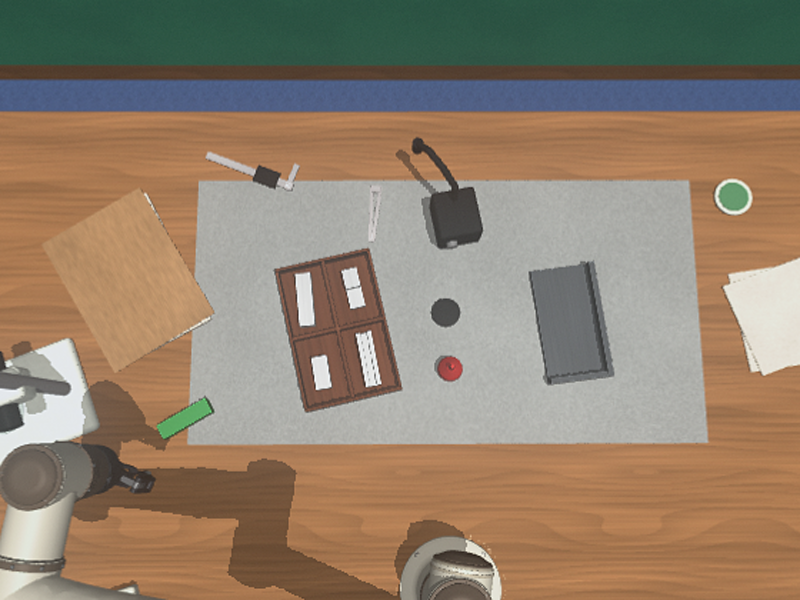

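View pics/scene0.png

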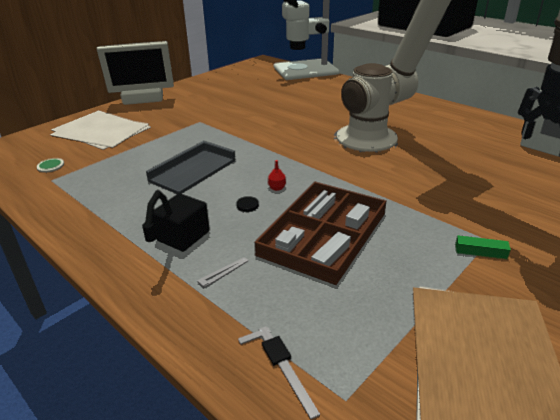

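The top view shows the tray at about (338,330) of the 800x600 picture. Clockwise from its upper left it holds the plain bar (304,299), the step (353,288), the slotted bar (369,358) and the short bar (321,372). The stage is at about (570,322), with a fence on its right edge and one on its bottom edge. I'll get coarse positions from this, then use the wrist camera.

```bash
cat > h.py <<'E'
import numpy as np, cv2
from plant import *
def cam(n):
    s=observe(); c=read_camera(n)
    if n=="wrist":
        T=np.eye(4);T[:3,:3]=s["tcp_rot"];T[:3,3]=s["ee_pos"];c["cam_to_world"]=T@c["tool_from_camera"]
    return c
def K(c):
    f=c["frame"].shape[0]/2/np.tan(np.radians(c["vfov"]/2))
    return np.array([[f,0,c["cx"]],[0,f,c["cy"]],[0,0,1]])
def pix2w(c,uv,z):
    uv=np.array(uv,float).reshape(-1,1,2)
    p=cv2.undistortPoints(uv,K(c),np.array(c["D"]))[:,0]
    d=np.c_[p[:,0],-p[:,1],-np.ones(len(p))]@c["cam_to_world"][:3,:3].T
    o=c["cam_to_world"][:3,3]
    return o+d*((np.broadcast_to(z,len(d))-o[2])/d[:,2])[:,None]
def w2pix(c,P):
    q=(np.array(P,float)-c["cam_to_world"][:3,3])@c["cam_to_world"][:3,:3]
    q=q*[1,-1,-1]
    return cv2.projectPoints(q,np.zeros(3),np.zeros(3),K(c),np.array(c["D"]))[0][:,0]
def save(c,name,box=None,s=1):
    f=c["frame"][:,:,::-1]
    if box: f=f[box[1]:box[3],box[0]:box[2]]
    cv2.imwrite(name,cv2.resize(f,None,fx=s,fy=s,interpolation=cv2.INTER_CUBIC))
E
python3 - <<'E'
from h import *
np.set_printoptions(precision=1,suppress=True)
c=cam("top")
pts=[(275,269),(369,249),(401,390),(306,411)]
print("tray",pix2w(c,np.array(pts)*.7,41))
print("stage",pix2w(c,np.array([(529,271),(594,262),(613,376),(548,384)])*.7,[12,36,36,36]))
print("parts",pix2w(c,np.array([(304,299),(353,288),(369,358),(321,372)])*.7,34))
print("bulb,cap,box",pix2w(c,np.array([(450,369),(445,312),(456,218)])*.7,[40,12,85]))
w=cam("wrist");print(w["tool_from_camera"],w["vfov"],w["D"])
E
```

```text
tray [[634.7 354.5  41. ]
 [676.7 161.2  41. ]
 [386.2  96.2  41. ]
 [345.1 285.8  41. ]]
stage [[ 635.8 -174.2   12. ]
 [ 649.5 -305.3   36. ]
 [ 413.5 -332.4   36. ]
 [ 397.7 -200.4   36. ]]
parts [[573.1 294.6  34. ]
 [595.9 194.1  34. ]
 [451.3 160.7  34. ]
 [423.2 257.6  34. ]]
bulb,cap,box [[428.1  -2.9  40. ]
 [549.    3.6  12. ]
 [730.2 -16.2  85. ]]
[[  -0.     1.     0.3   72.3]
 [   1.     0.    -0.     0.2]
 [  -0.     0.3   -1.  -142.5]
 [   0.     0.     0.     1. ]] 60.50656272214243 [0. 0. 0. 0. 0.]
```

carry_out:
  plan: [30.6,17.9,0,0,-1,30.6,17.9,0,0,-1,30.6,17.9,0,0,-1,30.6,17.9,0,0,-1,30.6,17.9,0,0,-1,30.6,17.9,0,0,-1,30.6,17.9,0,0,-1,30.6,17.9,0,0,-1]

```text
clock: 0.87
ee_pos: [416.4, 343.6, 231.3]
tcp_rot: [[0.918, -0.396, -0.0], [-0.396, -0.918, 0.0], [-0.0, 0.0, -1.0]]
force: [0.7, 0.3, -0.1]
finger_gap: 85.3
finger_force: 0.0
```

carry_out:
  plan: [30.6,17.9,0,0,-1,30.6,17.9,0,0,-1,30.6,17.9,0,0,-1,30.6,17.9,0,0,-1,0,0,0,-7.1,-1,0,0,0,-7.1,-1,0,0,0,-7.1,-1,0,0,0,-7.1,-1]

```text
clock: 1.53
ee_pos: [499.8, 230.4, 231.1]
tcp_rot: [[0.996, 0.093, -0.001], [0.093, -0.996, -0.0], [-0.001, 0.0, -1.0]]
force: [-0.4, -0.2, -0.0]
finger_gap: 85.3
finger_force: 0.0
```

carry_out:
  plan: [0,0,0,-7.1,-0.2,0,0,0,0,-0.2,0,0,0,0,-0.2,0,0,0,0,-0.2]

```text
clock: 1.87
ee_pos: [499.7, 230.9, 231.2]
tcp_rot: [[0.978, 0.208, -0.0], [0.208, -0.978, -0.0], [-0.0, 0.0, -1.0]]
force: [-0.7, 0.0, -0.1]
finger_gap: 51.2
finger_force: 0.0
```

```bash
python3 - <<'E'
from h import *
import pickle
np.set_printoptions(precision=3,suppress=True)
s=observe();print(s["clock"],s["ee_pos"],s["tcp_rot"],s["qpos"],s["finger_gap"],s["force"])
c=cam("wrist");pickle.dump(c,open("w1.pkl","wb"));save(c,"pics/w1.png",None,1.42)
E
```

```text
1.8667 [499.669 230.91  231.213] [[ 0.978  0.208 -0.   ]
 [ 0.208 -0.978 -0.   ]
 [-0.     0.    -1.   ]] [ 0.727  0.258 -0.177 -0.    -1.136  1.053] 51.178975183005846 [-0.705  0.043 -0.148]
```

View pics/w1.png

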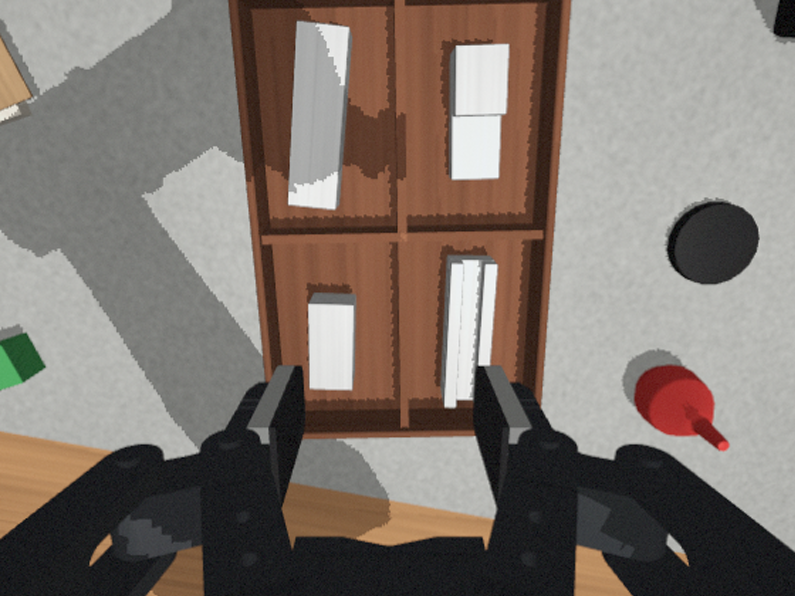

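The wrist view (scale 1.42) shows:
- **Bar:** top corners at (297,21), (350,27), (337,209) and (289,205).
- **Step:** upper right, with its tall half at the far end: (456,44) to (507,115). The low half goes down to row 179.
- **Slotted bar and short bar:** below these.

```bash
python3 - <<'E'
from h import *
import pickle
np.set_printoptions(precision=1,suppress=True)
c=pickle.load(open("w1.pkl","rb"));s=1.42
def rep(n,pts,z):
    P=pix2w(c,np.array(pts)/s,z)[:,:2]
    e=[np.linalg.norm(P[i]-P[(i+1)%4]) for i in range(4)]
    d=(P[0]+P[1]-P[2]-P[3]);print(n,P.mean(0),"edges",np.array(e),"yaw",np.degrees(np.arctan2(d[1],d[0])))
rep("bar",[(297,21),(350,27),(337,209),(289,205)],34)
rep("step tall",[(456,44),(508,43),(507,115),(456,114)],38)
rep("step low",[(453,116),(501,116),(499,180),(452,179)],22)
print("tray",pix2w(c,np.array([(403,234),(231,0),(569,0),(542,436),(268,436)])/s,41))
w=c["frame"][:,:,::-1];t=w[:160,160:390];cv2.imwrite("pics/crop1.png",cv2.resize(t,None,fx=3.4,fy=3.4,interpolation=cv2.INTER_CUBIC))
E
```

```text
bar [573.5 291.6] edges [ 31.7 108.9  31.6 109.5] yaw 6.231178584576308
step tall [617.1 197.5] edges [31.  40.6 31.7 39.5] yaw 14.604717663743546
step low [577.9 187.9] edges [31.2 40.7 31.7 40. ] yaw 13.430795839678527
tray [[515.2 224.2  41. ]
 [627.7 350.9  41. ]
 [668.4 159.7  41. ]
 [389.2  91.   41. ]
 [347.3 289.4  41. ]]
```

View pics/crop1.png

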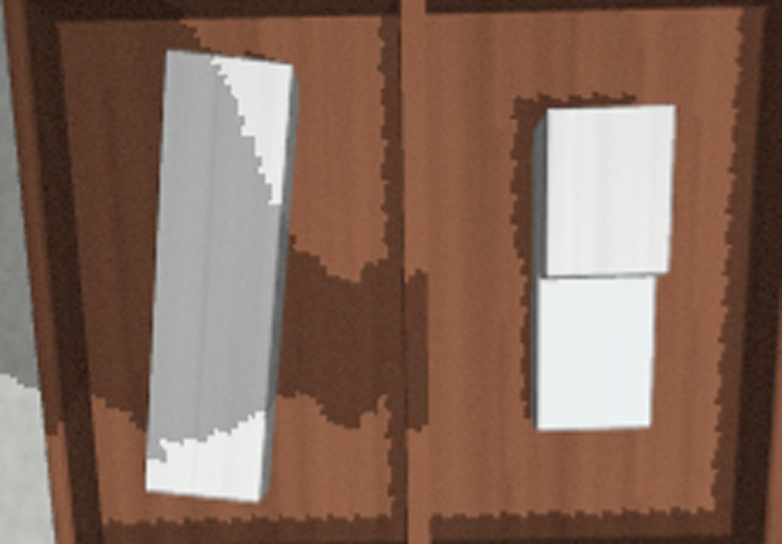

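carry_out:
  plan: [28.3,-14.7,0,0,0,28.3,-14.7,0,0,0,28.2,-14.6,0,0,0,0,0,0,5.7,0,0,0,35,0,0,0,0,35,0,0,0,0,35,0,0,0,0,35,0,0]
  squeeze: 60

```text
clock: 2.58
ee_pos: [573.3, 291.8, 90.0]
tcp_rot: [[0.994, 0.111, 0.001], [0.111, -0.994, 0.0], [0.001, -0.0, -1.0]]
force: [1.0, 0.3, -0.0]
finger_gap: 42.7
finger_force: 0.0
```

carry_out:
  plan: [0,0,25,0,0,0,0,12,0,0,0,0,0,0,0,0,0,0,0,0]

```text
clock: 2.92
ee_pos: [574.0, 292.1, 54.8]
tcp_rot: [[0.994, 0.112, 0.001], [0.112, -0.994, -0.0], [0.001, 0.0, -1.0]]
force: [-0.6, 0.2, 1.9]
finger_gap: 42.5
finger_force: 0.0
```

carry_out:
  plan: [0,0,0,0,-0.1,0,0,0,0,-0.1]

```text
clock: 3.08
ee_pos: [574.7, 292.8, 56.8]
tcp_rot: [[0.994, 0.112, 0.004], [0.112, -0.994, 0.003], [0.004, -0.002, -1.0]]
force: [-0.3, 0.0, 0.1]
finger_gap: 46.9
finger_force: 0.0
```

```bash
python3 - <<'E'
from h import *
c=cam("wrist");save(c,"pics/w2.png")
E
```

```text
(no output)
```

View pics/w2.png

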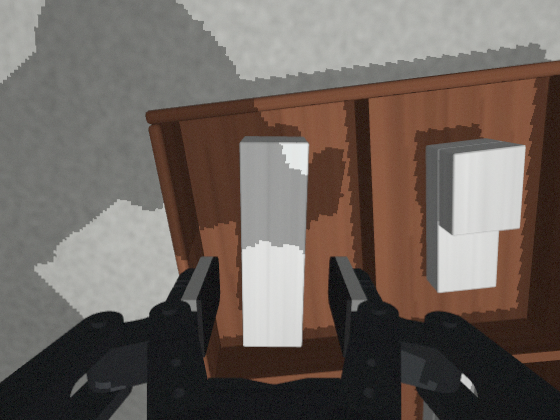

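The bar lies centred between the fingers: bar columns 243–303, pads 213 and 335. I'll go down and grip it.

carry_out:
  plan: [0,0,25,0,-0.1,0,0,14,0,-0.1,0,0,6,0,-0.1,0,0,0,0,-0.1,0,0,0,0,1,0,0,0,0,1,0,0,0,0,1,0,0,0,0,1]

```text
clock: 3.8
ee_pos: [574.2, 292.5, 10.9]
tcp_rot: [[0.994, 0.112, 0.002], [0.112, -0.994, 0.002], [0.003, -0.001, -1.0]]
force: [-1.6, 0.6, 3.8]
finger_gap: 31.2
finger_force: 61.0
```

carry_out:
  plan: [0,0,-15,0,1,0,0,-35,0,1,0,0,-35,0,1,0,0,-35,0,1,0,0,-35,0,1,0,0,-35,0,1,0,0,-29,0,1,-16,35.2,0,0,1]

```text
clock: 4.47
ee_pos: [566.4, 260.8, 235.4]
tcp_rot: [[0.993, 0.117, 0.015], [0.117, -0.993, 0.009], [0.016, -0.007, -1.0]]
force: [2.4, -0.1, -0.9]
finger_gap: 31.0
finger_force: 60.4
```

carry_out:
  plan: [-16,35.2,0,0,1,-16,35.2,0,0,1,-16,35.2,0,0,1,-16,35.2,0,0,1,-16,35.2,0,0,1,-16,35.2,0,0,1,-16,35.2,0,0,1,-16,35.2,0,0,1]

```text
clock: 5.13
ee_pos: [464.0, -40.7, 228.0]
tcp_rot: [[0.994, 0.112, -0.001], [0.112, -0.994, 0.0], [-0.001, -0.001, -1.0]]
force: [1.4, 0.2, -2.7]
finger_gap: 30.7
finger_force: 60.4
```

carry_out:
  plan: [-16,35.2,0,0,1,-16,35.2,0,0,1,-16,35.2,0,0,1,0,0,0,0,1,0,0,0,0,1,0,0,0,0,1]

```text
clock: 5.63
ee_pos: [429.4, -149.6, 228.1]
tcp_rot: [[0.994, 0.111, -0.0], [0.111, -0.994, 0.001], [-0.0, -0.001, -1.0]]
force: [-0.3, 0.8, -2.8]
finger_gap: 30.5
finger_force: 60.6
```

```bash
python3 - <<'E'
from h import *
import pickle
s=observe();print(s["ee_pos"],s["finger_gap"],s["force"],s["qpos"])
c=cam("wrist");pickle.dump(c,open("w3.pkl","wb"));save(c,"pics/w3.png",None,1.42)
E
```

```text
[ 429.44833928 -149.59381131  228.06950536] 30.51520996758023 [-0.2640311   0.75976097 -2.75773734] [ 2.34784065e-02  9.40669982e-02 -3.92266890e-01 -6.28931112e-04
 -1.08475919e+00  1.65867262e+00]
```

View pics/w3.png

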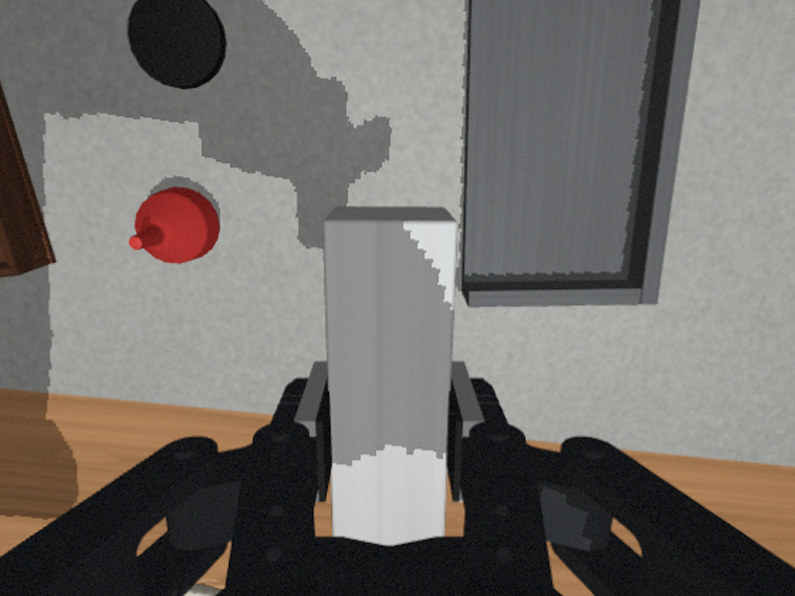

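The fences are at the lower right: the short fence runs along row ~297 and the long fence along columns ~650 to 690. I'll enlarge the corner.

```bash
python3 - <<'E'
from h import *
import pickle
c=pickle.load(open("w3.pkl","rb"));c["frame"]=np.clip(c["frame"].astype(float)*2,0,255).astype(np.uint8)
save(c,"pics/crop3.png",[315,100,505,230],4)
E
```

```text
(no output)
```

View pics/crop3.png

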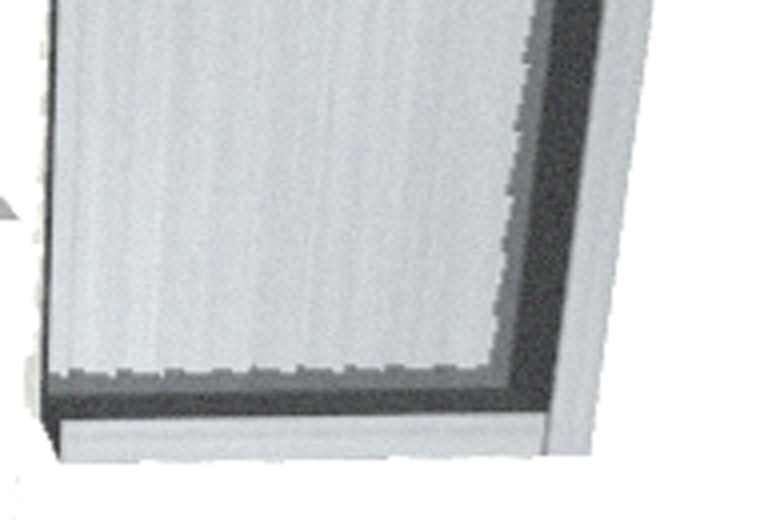

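In the crop, the inner fence-top corner is at (549,411), with its edges running to (602,0) and (62,421). The plate corner is at (510,388).

```bash
python3 - <<'E'
from h import *
import pickle
np.set_printoptions(precision=1,suppress=True)
c=pickle.load(open("w3.pkl","rb"))
p=lambda L,z:pix2w(c,np.array(L)/4+[315-.4,100-.4],z)
T=p([(549,411),(602,0),(62,421),(592,455),(653,0)],36);B=p([(510,388),(551,0),(50,396)],12)
print(T,B)
a=lambda v:np.degrees(np.arctan2(v[1],v[0]))
for Q in(T,B):print("long dir",a(Q[1]-Q[0]),"short dir",a(Q[2]-Q[0]))
E
```

```text
[[ 425.5 -323.4   36. ]
 [ 519.7 -311.1   36. ]
 [ 410.  -207.    36. ]
 [ 415.8 -336.5   36. ]
 [ 521.  -322.3   36. ]] [[ 425.  -324.9   12. ]
 [ 519.7 -311.2   12. ]
 [ 409.8 -207.6   12. ]]
long dir 7.435211048699058 short dir 97.57501217030116
long dir 8.241864971556087 short dir 97.37843194912698
```

carry_out:
  plan: [10.1,30.4,0,0,1,10.1,30.4,0,0,1,10.1,30.4,0,0,1,10.1,30.4,0,-1.2,1,0,0,35,0,1,0,0,35,0,1,0,0,35,0,1,0,0,35,0,1]

```text
clock: 6.35
ee_pos: [484.5, -264.5, 86.7]
tcp_rot: [[0.991, 0.135, 0.001], [0.135, -0.991, 0.0], [0.001, -0.0, -1.0]]
force: [-0.2, -0.0, -2.8]
finger_gap: 30.4
finger_force: 61.1
```

carry_out:
  plan: [0,0,20,0,1,0,0,0,0,1,0,0,0,0,1,0,0,0,0,1]

```text
clock: 6.68
ee_pos: [485.8, -265.5, 69.8]
tcp_rot: [[0.991, 0.135, 0.003], [0.135, -0.991, -0.001], [0.003, 0.002, -1.0]]
force: [0.7, 0.5, -2.5]
finger_gap: 30.7
finger_force: 61.0
```

carry_out:
  plan: [0,0,30,0,1,0,0,16,0,1,0,0,5,0,1,0,0,0,0,1,0,0,0,0,1]

```text
clock: 7.1
ee_pos: [485.4, -266.1, 19.2]
tcp_rot: [[0.991, 0.134, 0.004], [0.134, -0.991, -0.001], [0.003, 0.002, -1.0]]
force: [0.1, -0.7, -3.0]
finger_gap: 30.9
finger_force: 61.1
```

carry_out:
  plan: [0,0,2,0,1,0,0,0,0,0,0,0,0,0,0,0,0,0,0,0,0,0,-10,0,0,0,0,-35,0,0,0,0,-20,0,0,0,0,0,0,0]

```text
clock: 7.77
ee_pos: [487.2, -267.0, 86.1]
tcp_rot: [[0.991, 0.134, 0.01], [0.134, -0.991, -0.004], [0.01, 0.005, -1.0]]
force: [-0.2, 1.1, 0.1]
finger_gap: 42.7
finger_force: 0.0
```

carry_out:
  plan: [0,-36,0,0,0,0,0,0,7.1,-0.17,0,0,0,7.1,-0.17,0,0,0,7.1,-0.17,0,0,0,7.1,-0.17,0,0,0,7.1,-0.17,0,0,0,7.1,-0.17,0,0,0,7.1,-0.17]

```text
clock: 8.43
ee_pos: [478.9, -230.1, 80.8]
tcp_rot: [[0.738, -0.674, 0.0], [-0.674, -0.738, -0.0], [0.0, -0.0, -1.0]]
force: [-0.8, -0.4, -0.3]
finger_gap: 49.8
finger_force: 0.0
```

carry_out:
  plan: [0,0,0,7.1,-0.17,0,0,0,7.1,-0.17,0,0,0,7.1,-0.17,0,0,0,7.1,-0.17,0,0,0,7.1,-0.17,0,0,0,4.8,-0.17,0,0,0,0,-0.17,0,0,0,0,-0.17]

```text
clock: 9.1
ee_pos: [478.9, -230.1, 80.7]
tcp_rot: [[0.135, -0.991, 0.0], [-0.991, -0.135, -0.0], [0.0, -0.0, -1.0]]
force: [-0.6, 0.1, 0.0]
finger_gap: 49.9
finger_force: 0.0
```

```bash
python3 - <<'E'
from h import *
np.set_printoptions(precision=3,suppress=True)
s=observe();d=(s["ee_pos"]-[425.2,-324.2,0])[:2];u=np.array([.991,.132]);v=np.array([-.132,.991])
print(s["ee_pos"],s["tcp_rot"],s["qpos"],"u,v",d@u,d@v,s["finger_gap"],s["force"])
c=cam("wrist");save(c,"pics/w4.png")
E
```

```text
[ 478.949 -230.141   80.67 ] [[ 0.135 -0.991  0.   ]
 [-0.991 -0.135 -0.   ]
 [ 0.    -0.    -1.   ]] [-0.142  0.39  -0.417  0.    -0.763  0.278] u,v 65.68069809532892 86.1174077975373 49.85880847248333 [-0.634  0.088  0.044]
```

View pics/w4.png

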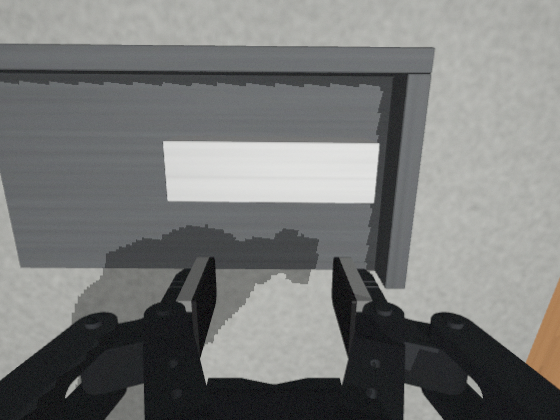

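carry_out:
  plan: [0,0,30,0,-0.17,0,0,22,0,-0.17,0,0,10,0,-0.17,0,0,2,0,-0.17,0,0,0,0,-0.17,0,0,0,0,-0.17]

```text
clock: 9.65
ee_pos: [479.8, -230.3, 17.2]
tcp_rot: [[0.134, -0.991, 0.002], [-0.991, -0.134, -0.001], [0.001, -0.002, -1.0]]
force: [0.5, -0.5, 0.6]
finger_gap: 50.0
finger_force: 0.0
```

carry_out:
  plan: [6,0,0,0,-0.17,6,0,0,0,-0.17,6,0,0,0,-0.17,6,0,0,0,-0.17,5,0,0,0,-0.17,5,0,0,0,-0.17,4,0,0,0,-0.17,0,0,0,0,-0.17]

```text
clock: 10.32
ee_pos: [484.2, -268.8, 16.2]
tcp_rot: [[0.132, -0.991, 0.0], [-0.991, -0.132, -0.0], [0.001, -0.0, -1.0]]
force: [0.4, 0.7, -0.3]
finger_gap: 50.1
finger_force: 0.0
```

carry_out:
  plan: [1.5,0,0,0,-0.17,1.5,0,0,0,-0.17,0,0,0,0,-0.17]

```text
clock: 10.57
ee_pos: [484.2, -270.9, 16.1]
tcp_rot: [[0.133, -0.991, -0.0], [-0.991, -0.133, -0.0], [-0.0, 0.0, -1.0]]
force: [0.2, -0.0, 0.3]
finger_gap: 49.7
finger_force: 0.1
```

carry_out:
  plan: [1.5,0,0,0,-0.17,1.5,0,0,0,-0.17,0,0,0,0,-0.17]

```text
clock: 10.82
ee_pos: [484.5, -272.3, 16.1]
tcp_rot: [[0.131, -0.991, -0.001], [-0.991, -0.131, 0.002], [-0.002, 0.001, -1.0]]
force: [0.3, 8.0, 2.1]
finger_gap: 49.8
finger_force: 4.2
```

carry_out:
  plan: [1.5,0,0,0,-0.17,1.5,0,0,0,-0.17,0,0,0,0,-0.17]

```text
clock: 11.07
ee_pos: [484.4, -272.5, 16.1]
tcp_rot: [[0.13, -0.991, -0.002], [-0.991, -0.13, 0.005], [-0.006, 0.002, -1.0]]
force: [0.2, 21.3, 6.5]
finger_gap: 49.6
finger_force: 10.8
```

carry_out:
  plan: [-8,0,0,0,-0.17,-6,0,0,0,-0.17,0,0,-30,0,1,0,0,-30,0,1,0,-39,0,0,1,0,-40,0,0,1,32,0,0,0,1,0,0,0,0,1]

```text
clock: 11.73
ee_pos: [568.7, -286.9, 76.3]
tcp_rot: [[0.133, -0.991, 0.003], [-0.991, -0.133, -0.002], [0.003, -0.002, -1.0]]
force: [-0.0, -0.2, -0.1]
finger_gap: -0.2
finger_force: 0.0
```

carry_out:
  plan: [0,0,0,0,1,0,0,0,0,1]

```text
clock: 11.9
ee_pos: [565.0, -284.2, 75.7]
tcp_rot: [[0.132, -0.991, -0.001], [-0.991, -0.132, 0.0], [-0.0, 0.001, -1.0]]
force: [-0.4, 0.8, 0.7]
finger_gap: 0.2
finger_force: 0.0
```

```bash
cat >> h.py <<'E'
C=np.array([425.2,-324.2]);U=np.array([.991,.132]);V=np.array([-.132,.991])
def uv():
    s=observe();d=s["ee_pos"][:2]-C
    print("u,v,z",d@U,d@V,s["ee_pos"][2],"gap",s["finger_gap"],"F",s["force"]@np.r_[U,0],s["force"]@np.r_[V,0],s["force"][2],"q6",s["qpos"][5],"t",s["clock"])
E
python3 -c "
from h import *
uv()"
```

```text
u,v,z 143.79867842416934 21.176574491202416 75.662567466775 gap 0.24924169048112024 F -0.26856695918698675 0.7945968303260873 0.6855703310055354 q6 0.34297004521559193 t 11.9
```

carry_out:
  plan: [3,0,30,0,1,0,0,22,0,1,0,0,6,0,1,0,0,0,0,1,0,0,0,0,1,0,4,0,0,1,0,4,0,0,1,0,4,0,0,1]

```text
clock: 12.57
ee_pos: [555.4, -288.8, 19.8]
tcp_rot: [[0.133, -0.991, 0.004], [-0.991, -0.133, -0.001], [0.001, -0.004, -1.0]]
force: [3.3, 2.2, 0.2]
finger_gap: 0.2
finger_force: 1.8
```

carry_out:
  plan: [0,3,0,0,1,0,2,0,0,1,0,1.5,0,0,1,0,0,0,0,1]

```text
clock: 12.9
ee_pos: [549.9, -289.5, 19.8]
tcp_rot: [[0.134, -0.991, 0.005], [-0.991, -0.134, -0.001], [0.002, -0.005, -1.0]]
force: [3.1, 3.5, 2.4]
finger_gap: -0.0
finger_force: 2.1
```

carry_out:
  plan: [0,1.5,0,0,1,0,0,0,0,1]

```text
clock: 13.07
ee_pos: [548.8, -289.7, 19.8]
tcp_rot: [[0.134, -0.991, 0.005], [-0.991, -0.134, -0.001], [0.002, -0.005, -1.0]]
force: [4.8, 3.9, 2.9]
finger_gap: -0.0
finger_force: 2.5
```

```bash
python3 -c "
from h import *
uv()"
```

```text
u,v,z 127.01854518234211 17.894016983904876 19.755564136178833 gap -0.0033470847161790373 F 5.240314236419991 3.275225879895422 2.9420537383999417 q6 0.3593025784452443 t 13.0667
```

carry_out:
  plan: [0,1.5,0,0,1,0,1,0,0,1,0,0,0,0,1]

```text
clock: 13.32
ee_pos: [546.4, -290.0, 19.8]
tcp_rot: [[0.134, -0.991, 0.005], [-0.991, -0.134, -0.001], [0.002, -0.005, -1.0]]
force: [4.7, 4.0, 3.4]
finger_gap: 0.2
finger_force: 2.6
```

carry_out:
  plan: [0,1.5,0,0,1,0,1,0,0,1,0,0,0,0,1]

```text
clock: 13.57
ee_pos: [546.1, -290.1, 19.9]
tcp_rot: [[0.134, -0.991, 0.01], [-0.991, -0.134, -0.002], [0.003, -0.01, -1.0]]
force: [7.8, 5.0, -0.0]
finger_gap: -0.0
finger_force: 4.7
```

```bash
python3 -c "
from h import *
uv()"
```

```text
u,v,z 124.36392094343667 17.843423943558093 19.871568375440294 gap -0.012252915645423782 F 8.398731385673527 3.9651741911337886 -0.045453773866907854 q6 0.36221853214087535 t 13.5667
```

carry_out:
  plan: [0,1.5,0,0,1,0,1.5,0,0,1,0,0,0,0,1,0,0,0,0,1]

```text
clock: 13.9
ee_pos: [546.1, -290.1, 20.1]
tcp_rot: [[0.135, -0.991, 0.016], [-0.991, -0.135, -0.003], [0.005, -0.015, -1.0]]
force: [14.3, 7.3, -1.9]
finger_gap: -0.0
finger_force: 7.2
```

```bash
python3 -c "
from h import *
uv()"
```

```text
u,v,z 124.32103119494262 17.79921392628042 20.076598698291892 gap -0.03684189505481637 F 15.084780488250829 5.346901772766091 -1.916797425436104 q6 0.36394701018793624 t 13.9
```

carry_out:
  plan: [0,-6,0,0,1,0,-6,0,0,1,0,0,-25,0,1,0,0,-35,0,1,0,0,-40,0,1,-36.4,-9.4,0,0,1,-36.4,-9.4,0,0,1,-36.4,-9.4,0,0,1]

```text
clock: 14.57
ee_pos: [562.4, -177.0, 118.6]
tcp_rot: [[0.13, -0.992, -0.002], [-0.992, -0.13, 0.0], [-0.0, 0.002, -1.0]]
force: [0.7, 0.2, 0.1]
finger_gap: 0.1
finger_force: 0.0
```

carry_out:
  plan: [-36.4,-9.4,0,0,1,-36.4,-9.4,0,0,1,-36.4,-9.4,0,0,1,-36.4,-9.4,0,0,1,-36.4,-9.4,0,0,1,-36.4,-9.4,0,0,1,-36.4,-9.4,0,0,1,-36.4,-9.4,0,0,1]

```text
clock: 15.23
ee_pos: [598.4, 122.0, 117.7]
tcp_rot: [[0.132, -0.991, -0.003], [-0.991, -0.132, -0.002], [0.001, 0.004, -1.0]]
force: [1.2, 0.0, 0.3]
finger_gap: -0.4
finger_force: 0.0
```

carry_out:
  plan: [-36.4,-9.4,0,0,1,-36.4,-9.4,0,0,1,0,0,0,-7.1,-0.1,0,0,0,-7.1,-0.1,0,0,0,-7.1,-0.1,0,0,0,-7.1,-0.1,0,0,0,-7.1,-0.1,0,0,0,-7.1,-0.1]

```text
clock: 15.9
ee_pos: [607.6, 194.7, 117.4]
tcp_rot: [[0.772, -0.635, -0.003], [-0.635, -0.772, -0.002], [-0.001, 0.004, -1.0]]
force: [0.2, -0.3, 0.3]
finger_gap: 46.9
finger_force: 0.0
```

carry_out:
  plan: [0,0,0,-7.1,-0.1,0,0,0,-7.1,-0.1,0,0,0,-7.1,-0.1,0,0,0,-7.1,-0.1,0,0,0,-7.1,-0.1,0,0,0,-7.1,-0.1,0,0,0,-7.1,-0.1,0,0,0,-3.8,-0.1]

```text
clock: 16.57
ee_pos: [607.6, 194.6, 117.4]
tcp_rot: [[0.97, 0.242, -0.003], [0.242, -0.97, -0.002], [-0.004, 0.002, -1.0]]
force: [-0.5, -0.6, 0.6]
finger_gap: 46.9
finger_force: 0.0
```

carry_out:
  plan: [0,0,0,0,-0.1,0,0,0,0,-0.1]

```text
clock: 16.73
ee_pos: [608.0, 195.1, 117.7]
tcp_rot: [[0.972, 0.235, -0.002], [0.235, -0.972, -0.002], [-0.003, 0.001, -1.0]]
force: [-1.0, -0.2, 0.6]
finger_gap: 47.4
finger_force: 0.0
```

carry_out:
  plan: [3,0,30,0,-0.1,0,0,30,0,-0.1,0,0,25,0,-0.1,0,0,15,0,-0.1,0,0,7,0,-0.1,0,0,0,0,-0.1,0,0,0,0,-0.1]

```text
clock: 17.32
ee_pos: [611.9, 196.7, 11.7]
tcp_rot: [[0.972, 0.237, 0.0], [0.237, -0.972, -0.0], [0.0, 0.0, -1.0]]
force: [0.4, 0.3, 0.8]
finger_gap: 47.0
finger_force: 0.0
```

carry_out:
  plan: [0,0,0,0,1,0,0,0,0,1,0,0,0,0,1,0,0,0,0,1]

```text
clock: 17.65
ee_pos: [612.6, 197.4, 13.2]
tcp_rot: [[0.971, 0.238, 0.003], [0.238, -0.971, 0.001], [0.003, -0.001, -1.0]]
force: [-1.2, 0.1, 4.8]
finger_gap: 31.0
finger_force: 60.8
```

carry_out:
  plan: [0,0,-15,0,1,0,0,-30,0,1,0,0,-35,0,1,0,0,-35,0,1,0,0,-22,0,1,-12.2,32.9,0,0,1,-12.2,32.9,0,0,1,-12.2,32.9,0,0,1]

```text
clock: 18.32
ee_pos: [598.6, 91.7, 148.6]
tcp_rot: [[0.971, 0.239, -0.0], [0.239, -0.971, 0.001], [0.0, -0.001, -1.0]]
force: [0.8, -0.1, -2.5]
finger_gap: 30.6
finger_force: 60.2
```

carry_out:
  plan: [-12.2,32.9,0,0,1,-12.2,32.9,0,0,1,-12.2,32.9,0,0,1,-12.2,32.9,0,0,1,-12.2,32.9,0,0,1,-12.2,32.9,0,0,1,-12.2,32.9,0,0,1,-12.2,32.9,0,0,1]

```text
clock: 18.98
ee_pos: [566.1, -188.0, 148.1]
tcp_rot: [[0.971, 0.237, -0.001], [0.237, -0.971, 0.001], [-0.001, -0.001, -1.0]]
force: [1.4, 0.6, -1.6]
finger_gap: 31.1
finger_force: 60.2
```

carry_out:
  plan: [-12.2,32.9,0,0,1,-12.2,32.9,0,0,1,0,0,0,7.1,1,0,0,0,7.1,1,0,0,0,7.1,1,0,0,0,7.1,1,0,0,0,7.1,1,0,0,0,7.1,1]

```text
clock: 19.65
ee_pos: [558.4, -256.2, 147.8]
tcp_rot: [[0.872, -0.489, -0.001], [-0.489, -0.872, 0.001], [-0.001, -0.0, -1.0]]
force: [-0.4, -0.1, -1.1]
finger_gap: 31.0
finger_force: 60.2
```

carry_out:
  plan: [0,0,0,7.1,1,0,0,0,7.1,1,0,0,0,7.1,1,0,0,0,7.1,1,0,0,0,7.1,1,0,0,0,7.1,1,0,0,0,7.1,1,0,0,0,7.1,1]

```text
clock: 20.32
ee_pos: [558.4, -256.0, 147.8]
tcp_rot: [[0.069, -0.998, -0.001], [-0.998, -0.069, 0.001], [-0.001, 0.001, -1.0]]
force: [0.5, -0.3, -1.9]
finger_gap: 30.8
finger_force: 60.2
```

carry_out:
  plan: [0,0,0,7.1,1,0,0,0,7.1,1,0,0,0,7.1,1,0,0,0,7.1,1,0,0,0,7.1,1,0,0,0,7.1,1,0,0,0,7.1,1,0,0,0,7.1,1]

```text
clock: 20.98
ee_pos: [558.4, -256.0, 147.8]
tcp_rot: [[-0.797, -0.604, -0.001], [-0.604, 0.797, 0.001], [0.0, 0.001, -1.0]]
force: [0.4, -0.1, -1.8]
finger_gap: 31.1
finger_force: 60.2
```

carry_out:
  plan: [0,0,0,7.1,1,0,0,0,7.1,1,0,0,0,7.1,1,0,0,0,7.1,1,0,0,0,1.6,1,0,0,0,0,1,0,0,0,0,1]

```text
clock: 21.57
ee_pos: [558.6, -256.1, 148.0]
tcp_rot: [[-0.991, -0.132, -0.001], [-0.132, 0.991, 0.0], [0.001, 0.001, -1.0]]
force: [-0.9, -0.2, -1.4]
finger_gap: 31.2
finger_force: 60.2
```

```bash
python3 -c "
from h import *
uv();R=observe()['tcp_rot'];print(np.degrees(np.arctan2(R[1,0],R[0,0])))"
```

```text
u,v,z 141.19201451432895 49.840279602413666 147.99326599291405 gap 31.23609191061412 F -0.8933296877533924 -0.1312480810643782 -1.4108693282996674 q6 -1.2712776505220262 t 21.5667
-172.42249399568558
```

carry_out:
  plan: [0,0,35,0,1,0,0,35,0,1,0,0,30,0,1,0,0,18,0,1,0,0,6,0,1,0,0,0,0,1,0,0,0,0,1,0,0,0,0,1]

```text
clock: 22.23
ee_pos: [560.5, -256.7, 26.2]
tcp_rot: [[-0.991, -0.132, 0.004], [-0.132, 0.991, -0.001], [-0.003, -0.001, -1.0]]
force: [0.1, 0.2, -1.5]
finger_gap: 30.6
finger_force: 60.2
```

carry_out:
  plan: [0,0,4,0,1,0,0,1.5,0,1,0,0,0,0,1,0,0,0,0,1]

```text
clock: 22.57
ee_pos: [559.2, -256.3, 19.2]
tcp_rot: [[-0.991, -0.131, 0.001], [-0.131, 0.991, -0.0], [-0.001, -0.0, -1.0]]
force: [-0.0, -0.2, -1.3]
finger_gap: 31.1
finger_force: 60.2
```

carry_out:
  plan: [0,0,1,0,1,0,0,0,0,0,0,0,0,0,0,0,0,0,0,0,0,0,-10,0,0,0,0,-35,0,0,0,0,-20,0,0,-14,36,0,0,0]

```text
clock: 23.23
ee_pos: [570.8, -223.5, 88.7]
tcp_rot: [[-0.992, -0.126, 0.01], [-0.126, 0.992, -0.004], [-0.009, -0.005, -1.0]]
force: [1.8, 0.1, -0.1]
finger_gap: 42.5
finger_force: 0.0
```

carry_out:
  plan: [0,0,0,-7.1,0,0,0,0,-7.1,0,0,0,0,-7.1,0,0,0,0,-7.1,0,0,0,0,-7.1,0,0,0,0,-7.1,0,0,0,0,-7.1,0,0,0,0,-7.1,0]

```text
clock: 23.9
ee_pos: [568.5, -218.9, 83.6]
tcp_rot: [[-0.427, -0.904, 0.001], [-0.904, 0.427, -0.0], [-0.0, -0.001, -1.0]]
force: [-0.2, -0.7, 0.2]
finger_gap: 42.4
finger_force: 0.0
```

carry_out:
  plan: [0,0,0,-7.1,0,0,0,0,-7.1,0,0,0,0,-7.1,0,0,0,0,-7.1,0,0,0,0,-4.8,0,0,0,0,0,0,0,0,0,0,0]

```text
clock: 24.48
ee_pos: [568.4, -218.9, 83.4]
tcp_rot: [[0.129, -0.992, 0.001], [-0.992, -0.129, -0.0], [0.0, -0.001, -1.0]]
force: [0.1, 0.3, -0.6]
finger_gap: 42.6
finger_force: 0.0
```

```bash
python3 - <<'E'
from h import *
import pickle
uv()
c=cam("wrist");pickle.dump(c,open("w5.pkl","wb"));save(c,"pics/w5.png",None,1.42)
E
```

```text
u,v,z 155.80820797085306 85.48761792537341 83.39917062992625 gap 42.63938324001635 F 0.14901537194826098 0.27318799454108195 -0.6477182745945342 q6 0.23124466279417258 t 24.4833
```

View pics/w5.png

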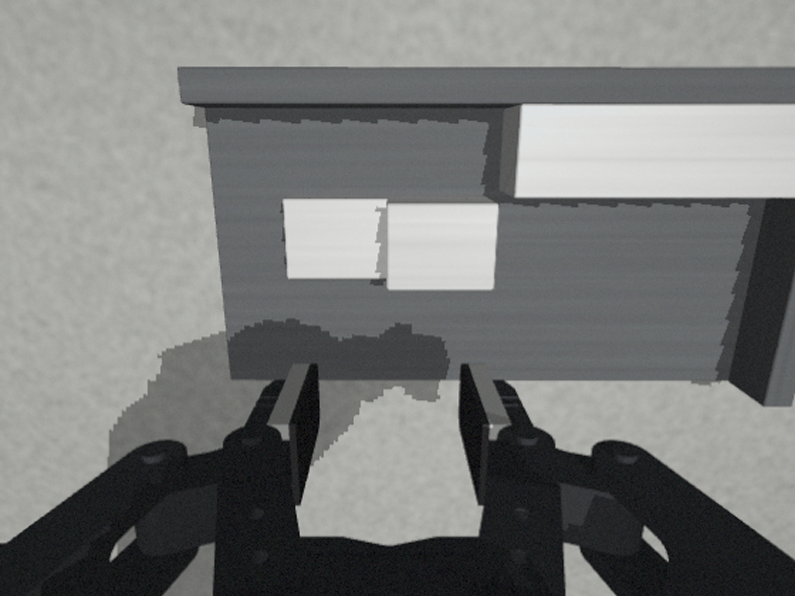

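The picture shows the step upright with its tall end (387–498) towards the bar. The bar is against the long fence, and the fingers straddle the step. Next I push the step to the long fence.

carry_out:
  plan: [0,0,30,0,0,0,0,25,0,0,0,0,11,0,0,0,0,3,0,0,0,0,0,0,0,0,0,0,0,0,6,0,0,0,0,6,0,0,0,0]

```text
clock: 25.2
ee_pos: [570.9, -231.0, 15.4]
tcp_rot: [[0.132, -0.991, 0.003], [-0.991, -0.132, -0.0], [0.001, -0.003, -1.0]]
force: [-1.0, 1.9, 0.9]
finger_gap: 42.7
finger_force: 0.8
```

carry_out:
  plan: [6,0,0,0,0,6,0,0,0,0,5,0,0,0,0,5,0,0,0,0,4,0,0,0,0,2,0,0,0,0,1.5,0,0,0,0,0,0,0,0,0]

```text
clock: 25.87
ee_pos: [573.6, -260.3, 13.6]
tcp_rot: [[0.131, -0.991, -0.0], [-0.991, -0.131, -0.0], [0.0, 0.0, -1.0]]
force: [0.3, -0.1, 0.4]
finger_gap: 42.7
finger_force: 0.0
```

carry_out:
  plan: [1.5,0,0,0,0,1.5,0,0,0,0,0,0,0,0,0]

```text
clock: 26.12
ee_pos: [573.7, -260.9, 13.6]
tcp_rot: [[0.13, -0.991, -0.001], [-0.991, -0.13, 0.003], [-0.003, 0.001, -1.0]]
force: [0.1, 8.4, 2.6]
finger_gap: 42.7
finger_force: 4.2
```

```bash
python3 -c "
from h import *
uv()"
```

```text
u,v,z 155.51393766828608 43.16251495612672 13.62873003393876 gap 42.67860327675614 F 1.2130266667862797 8.330834758391147 2.6001975730316467 q6 0.30456423514180037 t 26.1167
```

carry_out:
  plan: [1.5,0,0,0,0,1.5,0,0,0,0,0,0,0,0,0,-8,0,0,0,0,-6,0,0,0,0,0,0,-30,0,1,0,0,-30,0,1,0,-33,0,0,1]

```text
clock: 26.78
ee_pos: [604.4, -249.2, 80.3]
tcp_rot: [[0.13, -0.992, 0.005], [-0.992, -0.13, -0.002], [0.003, -0.005, -1.0]]
force: [1.1, -0.0, 0.7]
finger_gap: 6.6
finger_force: 0.0
```

carry_out:
  plan: [0,-33,0,0,1,34,0,0,0,1,0,0,0,0,1,0,0,0,0,1,0,0,0,0,1]

```text
clock: 27.2
ee_pos: [641.7, -277.2, 73.1]
tcp_rot: [[0.13, -0.991, -0.001], [-0.991, -0.13, 0.0], [-0.0, 0.001, -1.0]]
force: [-0.0, 0.1, -0.0]
finger_gap: -0.0
finger_force: 0.0
```

```bash
python3 -c "
from h import *
uv()"
```

```text
u,v,z 220.74126055903417 17.990355337301978 73.10129298133685 gap -0.03428176146279354 F -0.01044321508499004 0.1339830176270931 -0.044766924928295294 q6 0.3078977736597115 t 27.2
```

carry_out:
  plan: [0,0,30,0,1,0,0,20,0,1,0,0,7,0,1,0,0,0,0,1,0,0,0,0,1,0,4,0,0,1,0,4,0,0,1,0,0,0,0,1]

```text
clock: 27.87
ee_pos: [634.3, -278.3, 18.2]
tcp_rot: [[0.131, -0.991, 0.001], [-0.991, -0.131, -0.0], [0.0, -0.001, -1.0]]
force: [-0.5, -0.2, 0.2]
finger_gap: 0.4
finger_force: 0.0
```

carry_out:
  plan: [0,2.5,0,0,1,0,2.5,0,0,1,0,2,0,0,1,0,0,0,0,1]

```text
clock: 28.2
ee_pos: [627.9, -279.1, 17.4]
tcp_rot: [[0.131, -0.991, 0.001], [-0.991, -0.131, -0.0], [0.001, -0.001, -1.0]]
force: [1.4, -0.8, 1.1]
finger_gap: -0.0
finger_force: 0.5
```

```bash
python3 -c "
from h import *
uv()"
```

```text
u,v,z 206.87148659399577 17.88970130917875 17.415335661734233 gap -0.030768360008019288 F 1.3222727603450166 -1.008365347241778 1.1413462007745532 q6 0.31509856336524794 t 28.2
```

carry_out:
  plan: [0,1.5,0,0,1,0,1,0,0,1,0,0,0,0,1]

```text
clock: 28.45
ee_pos: [625.9, -279.4, 17.4]
tcp_rot: [[0.131, -0.991, 0.002], [-0.991, -0.131, -0.001], [0.001, -0.002, -1.0]]
force: [1.9, 0.8, 3.0]
finger_gap: -0.1
finger_force: 1.4
```

carry_out:
  plan: [0,1.5,0,0,1,0,1,0,0,1,0,0,0,0,1]

```text
clock: 28.7
ee_pos: [624.7, -279.6, 17.5]
tcp_rot: [[0.132, -0.991, 0.005], [-0.991, -0.132, -0.001], [0.001, -0.005, -1.0]]
force: [5.7, 1.5, 1.0]
finger_gap: 0.2
finger_force: 2.7
```

carry_out:
  plan: [0,1.5,0,0,1,0,0,0,0,1]

```text
clock: 28.87
ee_pos: [624.6, -279.7, 17.6]
tcp_rot: [[0.132, -0.991, 0.008], [-0.991, -0.132, -0.001], [0.002, -0.008, -1.0]]
force: [6.5, 2.5, -0.8]
finger_gap: -0.1
finger_force: 3.6
```

```bash
python3 -c "
from h import *
uv()"
```

```text
u,v,z 203.4476899740033 17.80334906563345 17.609539910845598 gap -0.10564013613223616 F 6.72324788833476 1.6283454192780815 -0.7833503627789572 q6 0.3180514302669284 t 28.8667
```

carry_out:
  plan: [0,1.5,0,0,1,0,1.5,0,0,1,0,1,0,0,1,0,0,0,0,1,0,0,0,0,1]

```text
clock: 29.28
ee_pos: [624.3, -279.8, 18.2]
tcp_rot: [[0.133, -0.991, 0.016], [-0.991, -0.133, -0.002], [0.004, -0.015, -1.0]]
force: [13.4, 3.7, -2.0]
finger_gap: 0.1
finger_force: 5.9
```

```bash
python3 -c "
from h import *
uv()"
```

```text
u,v,z 203.20772301268926 17.753212305961043 18.16586674053506 gap 0.12087876010863854 F 13.781248637003221 1.8834274060920115 -1.9975367601219851 q6 0.319919169830874 t 29.2833
```

carry_out:
  plan: [0,-6,0,0,1,0,-7,0,0,1,0,0,-30,0,1,0,0,-32,0,1,-40,0,0,0,-0.52,0,29,0,0,-0.52,0,29,0,0,-0.52,0,29,0,0,-0.52]

```text
clock: 29.95
ee_pos: [535.8, -249.7, 77.8]
tcp_rot: [[0.132, -0.991, -0.005], [-0.991, -0.132, 0.001], [-0.002, 0.004, -1.0]]
force: [0.3, -0.4, -0.0]
finger_gap: 48.3
finger_force: 0.0
```

carry_out:
  plan: [0,0,0,0,-0.52,0,0,0,0,-0.52,0,0,30,0,-0.52,0,0,20,0,-0.52,0,0,9,0,-0.52,0,0,0,0,-0.52,0,0,0,0,-0.52]

```text
clock: 30.53
ee_pos: [539.0, -250.6, 19.4]
tcp_rot: [[0.132, -0.991, -0.001], [-0.991, -0.132, -0.0], [0.0, 0.001, -1.0]]
force: [-0.7, -0.5, 0.7]
finger_gap: 65.0
finger_force: 0.0
```

```bash
python3 -c "
from h import *
uv()"
```

```text
u,v,z 122.47002294542277 57.88912122692243 19.44438409725713 gap 64.95802430313113 F -0.7794505261445773 -0.4400349750293706 0.7351438450428343 q6 0.2943044989167685 t 30.5333
```

carry_out:
  plan: [0,9,4,0,-0.52,5,0,0,0,-0.52,4,0,0,0,-0.52,3,0,0,0,-0.52,2,0,0,0,-0.52,1.5,0,0,0,-0.52,0,0,0,0,-0.52]

```text
clock: 31.12
ee_pos: [532.0, -266.2, 16.5]
tcp_rot: [[0.13, -0.992, 0.001], [-0.992, -0.13, 0.001], [-0.001, -0.001, -1.0]]
force: [-1.2, 6.3, 3.5]
finger_gap: 64.9
finger_force: 2.8
```

carry_out:
  plan: [1.5,0,0,0,-0.52,1,0,0,0,-0.52,0,0,0,0,-0.52,0,0,0,0,-0.52]

```text
clock: 31.45
ee_pos: [532.0, -266.3, 16.5]
tcp_rot: [[0.13, -0.992, -0.001], [-0.992, -0.13, 0.004], [-0.004, 0.0, -1.0]]
force: [-0.2, 14.6, 7.5]
finger_gap: 64.7
finger_force: 7.4
```

```bash
python3 -c "
from h import *
uv()"
```

```text
u,v,z 113.46728560160105 43.2503067185071 16.49637026569702 gap 64.73109781858707 F 1.682582881897913 14.488580252291621 7.499061394654044 q6 0.328025626541864 t 31.45
```

Both parts are pressed against the long fence. I'll back off, rise and look.

carry_out:
  plan: [-8,0,0,0,-0.52,-10,0,0,0,-0.52,0,0,-30,0,-0.52,0,0,-35,0,-0.52,0,0,-35,0,-0.52,-10,-15,-10,0,-0.52,0,0,0,0,-0.52,0,0,0,0,-0.52]

```text
clock: 32.12
ee_pos: [543.5, -239.2, 126.3]
tcp_rot: [[0.132, -0.991, 0.001], [-0.991, -0.132, 0.0], [0.0, -0.001, -1.0]]
force: [-0.2, 0.8, -0.5]
finger_gap: 64.7
finger_force: 0.0
```

carry_out:
  plan: [0,0,0,0,-0.52,0,0,0,0,-0.52]

```text
clock: 32.28
ee_pos: [541.7, -239.7, 124.1]
tcp_rot: [[0.131, -0.991, -0.004], [-0.991, -0.131, 0.001], [-0.001, 0.004, -1.0]]
force: [0.1, -0.3, -0.7]
finger_gap: 64.9
finger_force: 0.0
```

```bash
python3 - <<'E'
from h import *
import pickle
uv()
c=cam("wrist");pickle.dump(c,open("w6.pkl","wb"))
P=w2pix(c,[list(C+a*U+b*V)+[z] for a,b,z in[(0,0,36),(190,0,12),(190,32,12),(0,32,40)]]);print(P)
x0,y0=np.maximum(P.min(0)-15,0).astype(int);x1,y1=(P.max(0)+15).astype(int);x1=min(x1,560)
k=min(790/(x1-x0),290/(y1-y0));print(x0,y0,k)
a=cv2.resize(c["frame"][y0:y1,x0:x1,::-1],None,fx=k,fy=k,interpolation=cv2.INTER_CUBIC)
t=cam("top")["frame"][120:300,180:440,::-1];t=cv2.resize(t,None,fx=1.6,fy=1.6)
H=np.zeros((a.shape[0]+t.shape[0],max(a.shape[1],t.shape[1]),3),np.uint8);H[:a.shape[0],:a.shape[1]]=a;H[a.shape[0]:,:t.shape[1]]=t
cv2.imwrite("pics/w6.png",H);print(H.shape)
E
```

```text
u,v,z 126.63234436003418 68.39972358779363 124.05060854769434 gap 64.86342537869481 F 0.042999937549309045 -0.321267394988704 -0.69766699417733 q6 0.27469365963297415 t 32.2833
[[477.69942285 106.29595328]
 [179.09164225 106.2026218 ]
 [182.59855255 153.32015257]
 [472.92918483 159.0546417 ]]
164 91 2.408536585365854
(488, 790, 3)
```

View pics/w6.png

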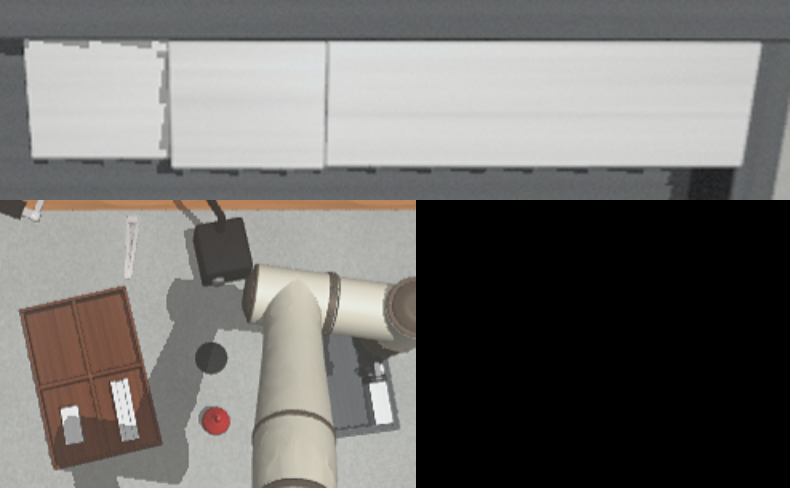

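The final view shows the step (25–326) and bar (328–760) flush along the long fence. They are butted at column 327, and the bar meets the short fence at the right. The bulb, cap, tweezers and the two remaining bars are where they were.

```bash
python3 -c "
from plant import *
print(sign_off())"
```

```text
the job is handed in; nothing more can be done
None
```

The job is done and handed in at about 32 s: the bar is home in the corner against both fences, the stepped block stands upright along the long fence with its tall end butted to the bar, and nothing else was touched.

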